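# Wedge a drum tap's tapered key home

## Task

The tapered key of the drum's tap has been cleaned and greased and lies on the shelf. Stand it in the tap's barrel with its T-handle in line with the pipe and let go of it; then take the T-handle from above and turn it a quarter turn, either way, while pressing down all the time, so that the key wedges home: collar right down on the rim, handle square across the pipe, and holding there by itself when you let go. Do not ram it straight down before turning, and leave the mallet head where it lies.

Things in the scene. Friction and masses are not known exactly. Their poses are not given: they have to be found in the camera images.
- key: Loose brass key of the tap, 134 mm long, about 0.42 kg (0.34 to 0.53). Origin: centre of its small end; z along it towards the handle, y along the T-handle. Starts lying on its small end and a collar flat: z axis 13 degrees above level, handle end higher and pointing at the robot (-x) within 30 degrees, T-handle level. It lies in one of two places, the mallet head in the other.
- key_collar (a point): On the key's axis at the underside of its hexagonal collar (z = 62 mm of the key; key's axes). Below it, z = 0 to 62: plain round taper, 22 mm diameter at the small end, 33 mm at the collar. Collar: z = 62 to 68, 50 mm across flats, 58 mm across corners. Centre of mass at z = 61. This point lies on tap_rim when the key is home.
- key_stem (a point): Middle of the key's square stem (z = 93 mm of the key; key's axes), 14 mm square with its sides across the key's x and y, free from z = 72 to 118. Lying, it is about 31 mm above the shelf, and the stem can be pinched there from above with the tool tilted so that the fingers pass between collar and T-handle.
- key_handle (a point): Centre of the key's T-handle (z = 126 mm of the key; key's axes): bar along the key's y, 90 mm long, 16 mm square with rounded edges.
- tap_rim (a point): Fixed. Centre of the tap barrel's open mouth, at the height of its rim, 115 mm above the shelf. z up; y along the brass pipe towards the drum; x level across the pipe. Handle along y is open, along x shut. Barrel 54 mm across, open right through. Set in loose, the key stands upright by itself, collar 4 to 7 mm above the rim.
- tap_sleeve (a point): Fixed, in the barrel's bore 30 mm below the rim (axes of tap_rim). White, slightly elastic polymer sleeve with the key's taper, 32 mm wide at the mouth. Pressed straight with 25 N the key binds 2 to 4 mm short of home; pressed with 16 to 20 N while turned it sinks home within a quarter turn, taking up to 1 N m. It then locks and does not creep up.
- drum_top (a point): Fixed. Centre of the drum's top, 206 mm above the shelf (filler cap and handle reach 226 mm), 180 mm from the tap's axis along tap_rim's +y. The drum is a steel can of 80 mm radius on two wooden blocks. The spout hangs on the barrel's other side, reaching 75 mm from the tap's axis along -y, below 95 mm.
- mallet_head: Bystander: yellow hard silicone mallet head without handle, 106 mm long, 62 mm high, lying on the shelf; origin under its centre.
Mind the look-alikes: they are no part of the job. Leave any black look-alike of the key alone.

How it is judged:
By the outcome, as a careful person would: the job done as asked, in the order asked, and still so for the second after the job is handed in, with the robot touching nothing.
It also fails if it takes over 72 s, if anything falls off the work surface, if the arm or the gripper's body presses on something with over 40 N, if the wrist force passes 120 N, or if a joint passes its speed limit or range.

## Robot

A 7-joint arm with a two-finger parallel gripper is mounted at the origin on the work surface. World frame = base frame: x ahead of the robot, y to its left, z up, the work surface at z = 0. Lengths are in m, angles in rad, forces in N, time in s.
With the tool pointing down it reaches from about 0.4 to 0.85 m from the base axis. Payload 4.5 kg.
Tool frame: the origin (TCP) lies midway between the tips of the shut fingers; the grasp point (between the pads) lies 19 mm behind it (tcp_to_grasp is the distance from the TCP to the grasp point, in m); z points along the fingers, y is the line along which they close (so a half turn about z gives the same grasp; the last joint's range is limited). The gripper opens to 85 mm and grips with 20 to 120 N. Pads are 22 mm wide; open, the fingers measure 114 mm over their backs; the gripper's body (76 mm by 85 mm) begins 54 mm behind the grasp point. The pads swing forward as they close: fully open they stand 13 mm farther back than shut.
Start: joints at [0.034, 0.689, -0.195, 1.565, 0.157, 0.902, -0.215], TCP at [0.625, 0, 0.231] pointing down, gripper open.
Joint ranges: [-3.01, 3.01], [-0.46, 2.08], [-1.47, 1.51], [0.13, 2.56], [-1, 4.14], [0.04, 2.09], [-2.66, 2.66]. Speed limits (rad/s): [2.57, 2.57, 3.14, 3.14, 3.14, 3.14, 3.14].

## Interface

Orientations are given as a rotation vector (axis times angle).
In Python, from cell import move_ptp, line_to, move_joints, release, close_gripper, wait, inverse_kinematics, get_state, grab_frame, Unreachable, sign_off, tcp_to_grasp gives the robot as it stands. Calls block until the motion is done:
- move_ptp(position, orientation): joint-space move of the TCP to a pose.
- line_to(position, ori=None, vel=0.15): straight line of the TCP; ori=None keeps the orientation; vel is the mean speed in m/s.
- move_joints(angles): joint-space move.
- release() and close_gripper(): open the fingers fully, or close them until they stop; the grip force is fixed at half the most.
- wait(seconds).
- inverse_kinematics(position, orientation): joint angles nearest the present ones, or None.
- get_state(): the state.
- grab_frame(name): name is "scene" or "side" or "wrist"; returns a dict with "color" (480x640x3 uint8, red, green, blue), "intrinsics" (3x3 intrinsics, pixels), "view" (4x4, takes a point from world to camera coordinates). Camera axes: x right, y down, z forward; pixel columns grow to the right and rows downward; lengths in m; the calibration is good to about 2 mm. A picture is of the moment at which its call begins. There is no depth.
A pose or a line that the arm cannot do raises Unreachable and nothing moves.
- sign_off(): hands the job in; it is judged then, once.
The state is a dict: "t": time; "joint_positions": joint angles; "qvel": joint speeds; "joint_efforts": joint torques, N m; "tool_pos": TCP position; "ee_rot": TCP orientation; "contact_force": force on the tool from outside, world axes, zero at the start; "moment": the same for the moment, N m; "opening": finger opening in m; "finger_force": force on a finger pad.
Only numpy, scipy, OpenCV 4.12 (cv2) and the standard library are available. Lean on these libraries where they do the work, as an engineer would, in place of code of your own. Each camera call takes 0.05 s, during which the arm holds its last target. There are 200 camera calls.

## Working session

There is one attempt and no reset: what is moved stays moved. The work goes in short steps, each a Python script; the robot and the scene stay as the last script left them, time stands still between calls to the robot, and variables do not carry over. Pictures are saved under pics/ and viewed, at most 10 in all, crops included, and the job is handed in when it is done.

```bash
ls; mkdir -p pics; python3 - <<'E'
from cell import *
import cv2,numpy as np
for n in("scene","side"):
    f=grab_frame(n);cv2.imwrite(f"pics/{n}0.png",f["color"][:,:,::-1]);np.savez(f"pics/{n}0.npz",**f)
    V=f["view"];print(n,f["intrinsics"][0,0],-V[:3,:3].T@V[:3,3],V[2,:3])
print(get_state(),tcp_to_grasp)
E
```

```text
pics
scene 540.4895583278341 [1.25386099 0.63992973 0.84865752] [-0.5920708  -0.55668274 -0.58271476]
side 614.5517306825407 [ 0.26829204 -0.72187343  1.10110639] [ 0.22544009  0.59418479 -0.77208886]
{'t': 0.1, 'joint_positions': array([ 0.03379704,  0.68991792, -0.19453314,  1.56625144,  0.15731643,
        0.90251999, -0.21511781]), 'qvel': array([ 5.81324288e-04, -1.97337625e-03, -1.30011085e-04, -2.35999848e-03,
       -5.15943657e-04,  2.74429783e-03,  5.73031045e-05]), 'joint_efforts': array([-2.74651000e-03, -5.40603232e+01, -1.27131768e+00, -1.58985078e+01,
        9.34141979e-03,  4.37054478e-03,  9.81481946e-06]), 'tool_pos': array([ 6.24403761e-01, -4.16100559e-05,  2.30550434e-01]), 'ee_rot': array([-2.22056501e+00, -2.22074965e+00,  2.02991567e-03]), 'contact_force': array([ 0.21058423, -0.31254586, -0.1857997 ]), 'moment': array([0.04095045, 0.01827622, 0.03462237]), 'finger_force': 0.0, 'opening': 0.08570446820924008} 0.0187
```

View pics/scene0.png

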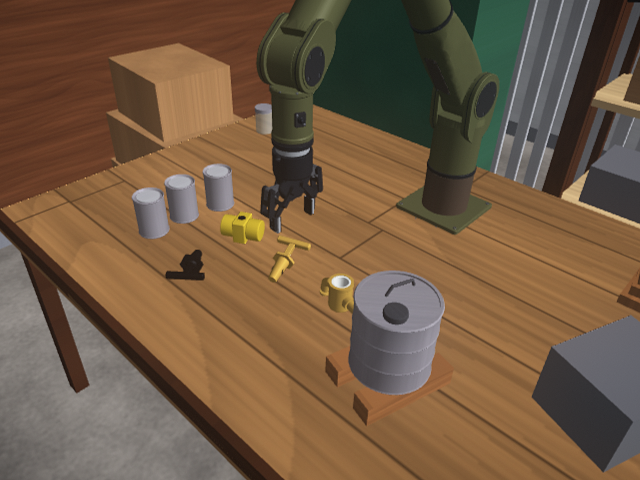

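View pics/side0.png

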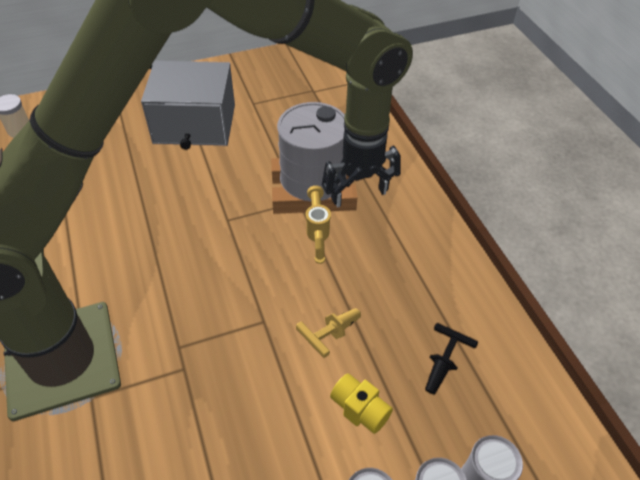

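The scene view shows the brass key with its T-handle from (279,239) to (310,245) and its small end at (275,277). The tap mouth is at (341,282) and the drum top near (398,298). In the side view the handle runs (299,326) to (325,352), the small end is at (358,313), the mouth at (318,214) and the drum top at (312,128). The mallet head and the black look-alike lie clear of these.

```bash
cat > h.py <<'E'
import numpy as np,cv2
from scipy.spatial.transform import Rotation as R
from cell import *
def ray(f,p):
    V=f["view"];d=V[:3,:3].T@np.linalg.inv(f["intrinsics"])@[p[0],p[1],1.]
    return -V[:3,:3].T@V[:3,3],d/np.linalg.norm(d)
def onz(f,p,z):
    c,d=ray(f,p);return c+d*(z-c[2])/d[2]
def tri(f,p,g,q):
    A=np.zeros((3,3));b=np.zeros(3)
    for c,d in(ray(f,p),ray(g,q)):
        P=np.eye(3)-np.outer(d,d);A+=P;b+=P@c
    return np.linalg.solve(A,b)
def px(f,X):
    c=f["view"]@np.append(X,1);u=f["intrinsics"]@c[:3];return u[:2]/u[2]
def blobs(m,amin=30):
    n,l,s,c=cv2.connectedComponentsWithStats(m.astype(np.uint8))
    return [(s[i,4],c[i],s[i,:4],l==i) for i in range(1,n) if s[i,4]>=amin]
E
python3 - <<'E'
from h import *
F={n:dict(np.load(f"pics/{n}0.npz")) for n in("scene","side")}
s,d=F["scene"],F["side"]
np.set_printoptions(precision=4,suppress=True)
for n,f in F.items():
    hsv=cv2.cvtColor(f["color"],cv2.COLOR_RGB2HSV)
    c=(341,282) if n=="scene" else (318,214)
    w=np.zeros((480,640),bool);w[c[1]-14:c[1]+14,c[0]-18:c[0]+18]=1
    for b in blobs((hsv[...,1]<70)&w,20):print(n,"white",b[:3],onz(f,b[1],.115))
    w[:]=0
    if n=="scene":w[228:285,266:316]=1
    else:w[302:360,290:366]=1
    k=(14 if n=="scene" else 0)
    print(n,"handle px hsv",hsv[(241,245,270)[0],285] if n=="scene" else hsv[340,312], "wood",hsv[260,250] if n=="scene" else hsv[300,290])
    m=(hsv[...,1]>150)&(hsv[...,0]>=18)&(hsv[...,0]<=26)&w
    for b in blobs(m):
        print(n,"key",b[:3])
        print(cv2.convexHull(cv2.findContours(b[3].astype(np.uint8),0,1)[0][0])[:,0].tolist())
print("handle",tri(s,(279,239),d,(325,352)),tri(s,(310,245),d,(299,326)),"tip",tri(s,(275,277),d,(358,313)))
print("drum",onz(s,(398,298),.206),onz(d,(312,128),.206))
big=[cv2.resize(F["scene"]["color"][220:320,255:365],None,fx=5,fy=5,interpolation=2)[:,:400],cv2.resize(F["side"]["color"][300:400,288:368],None,fx=5,fy=5,interpolation=2)]
cv2.imwrite("pics/crop0.png",np.hstack(big)[:,:,::-1])
E
```

```text
scene white (np.int32(190), array([340.9368, 281.4474]), array([332, 276,  19,  12], dtype=int32)) [0.5765 0.0963 0.115 ]
scene white (np.int32(44), array([356.4091, 290.7273]), array([354, 284,   5,  12], dtype=int32)) [0.5762 0.1381 0.115 ]
scene handle px hsv [ 20 159 144] wood [ 15 143 155]
scene key (np.int32(689), array([285.6894, 255.73  ]), array([269, 235,  42,  47], dtype=int32))
[[280, 235], [299, 240], [306, 242], [309, 243], [310, 244], [310, 247], [309, 249], [308, 250], [276, 281], [271, 281], [270, 280], [269, 278], [269, 275], [277, 238], [278, 236], [279, 235]]
side white (np.int32(227), array([317.8458, 213.7445]), array([309, 207,  19,  15], dtype=int32)) [0.578  0.0947 0.115 ]
side handle px hsv [ 21 148 197] wood [ 16 125 179]
handle [ 0.4918 -0.1826  0.0387] [ 0.4601 -0.1087  0.0406] tip [ 0.5885 -0.1044  0.0145]
drum [0.6232 0.2651 0.206 ] [0.6242 0.2606 0.206 ]
```

View pics/crop0.png

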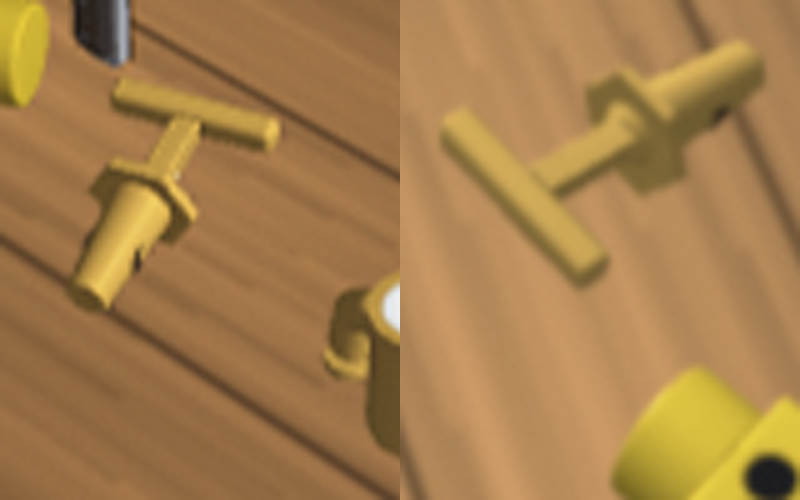

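The enlargement confirms the key as seen: handle end faces at crop (122,92) and (270,135), small end at (90,298). In the side crop they are at (455,122) and (590,265), small end at (750,60). Next I'll check reachability of the grasp, insertion and turning poses.

```bash
cat >> h.py <<'E'
RIM=np.array([.5773,.0955,.115]);TY=np.radians(74.5)
def keyR(yaw,el):  # key z axis at azimuth yaw, elevation el; y level; x = up-ish normal
    z=np.array([np.cos(el)*np.cos(yaw),np.cos(el)*np.sin(yaw),np.sin(el)])
    y=np.array([-np.sin(yaw),np.cos(yaw),0]); x=np.cross(y,z)
    return np.c_[x,y,z]
def toolR(K,e,flip,sx):
    # tool z = -(n cos e + kz sin e), n = sx*key x ; tool y = +-key y
    tz=-(sx*K[:,0]*np.cos(e)+K[:,2]*np.sin(e)); ty=K[:,1]*flip
    return np.c_[np.cross(ty,tz),ty,tz]
def pose(K,org,e,flip,sx,zg=.092,back=0):
    T=toolR(K,e,flip,sx); p=org+K[:,2]*zg+T[:,2]*(.0187-back)
    return p,R.from_matrix(T).as_rotvec()
E
python3 - <<'E'
from h import *
np.set_printoptions(precision=2,suppress=True)
yaw=np.radians(201.5);K=keyR(yaw,np.radians(13));print("key x",K[:,0])
sx=1 if K[2,0]>0 else -1
h=np.array([.476,-.1457,.039]);org=h-.126*K[:,2];print(org)
tx=np.array([np.sin(TY),-np.cos(TY),0]);ty=np.array([np.cos(TY),np.sin(TY),0])
for e in (0,13,22,30):
  for flip in(1,-1):
    p,o=pose(K,org,np.radians(e),flip,sx);a=inverse_kinematics(p,o)
    p,o=pose(K,org,np.radians(e),flip,sx,back=.1);a2=inverse_kinematics(p,o)
    for s in(1,-1):
      # upright: sx*key x (body side) = s*tx
      kx=sx*s*tx;U=np.c_[kx,np.cross([0,0,1],kx),[0,0,1]]
      r=[]
      for dz,b in((.085,0),(.005,0),(.005,.09)):
        p,o=pose(U,RIM+[0,0,dz-.062],np.radians(e),flip,sx,back=b);r.append(inverse_kinematics(p,o))
      print(e,flip,"body at %+d tapx"%s,a is not None,a2 is not None,*[x for x in r])
  if e==0:
   for y0 in(tx,-tx):
    for q in(-90,0,90):
     for z in(.183,.26):
      y=R.from_rotvec([0,0,np.radians(q)]).apply(y0);T=np.c_[np.cross(y,[0,0,-1]),y,[0,0,-1]]
      print("turn",q,z,inverse_kinematics(RIM*[1,1,0]+[0,0,z-.0187],R.from_matrix(T).as_rotvec()))
E
```

```text
key x [-0.21 -0.08 -0.97]
[ 0.59 -0.1   0.01]
0 1 body at +1 tapx True True None None None
0 1 body at -1 tapx True True [-0.6   1.29 -0.19  2.52  2.02  2.08 -2.06] [-0.73  1.48  0.02  2.42  2.02  1.94 -2.25] [-0.86  1.58 -0.19  2.55  1.68  2.04 -2.48]
0 -1 body at +1 tapx True True None None None
0 -1 body at -1 tapx True True [-0.6   1.29 -0.19  2.52  2.02  2.08  1.09] [-0.73  1.48  0.02  2.42  2.02  1.94  0.89] [-0.86  1.58 -0.19  2.55  1.68  2.04  0.66]
turn -90 0.183 [-0.42  0.74  0.3   1.77 -0.33  0.68 -1.77]
turn -90 0.26 [-0.44  0.65  0.35  1.7  -0.28  0.85 -1.82]
turn 0 0.183 [-0.18  0.72 -0.1   1.76  0.11  0.67 -0.62]
turn 0 0.26 [-0.18  0.62 -0.11  1.68  0.09  0.85 -0.6 ]
turn 90 0.183 [ 0.04  0.76 -0.5   1.74  0.5   0.77  0.59]
turn 90 0.26 [ 0.08  0.67 -0.56  1.67  0.42  0.93  0.66]
turn -90 0.183 [ 0.04  0.76 -0.5   1.74  0.5   0.77  0.59]
turn -90 0.26 [ 0.08  0.67 -0.56  1.67  0.42  0.93  0.66]
turn 0 0.183 [ 0.25  0.88 -0.93  1.73  0.83  0.98  1.87]
turn 0 0.26 [ 0.28  0.79 -0.99  1.66  0.72  1.11  1.96]
turn 90 0.183 [-0.42  0.74  0.3   1.77 -0.33  0.68 -1.77]
turn 
[... 533 characters left out ...]
  2.49  2.19  1.94 -1.59] None
22 -1 body at +1 tapx True True None None None
22 -1 body at -1 tapx True True [-0.2   1.07 -0.83  2.52  2.09  1.91  1.73] [-0.29  1.23 -0.62  2.49  2.19  1.94  1.55] None
30 1 body at +1 tapx True True [-0.02  1.22 -0.19  0.8  -0.24  2.09 -2.04] [-0.18  1.34  0.34  0.82 -0.55  2.07 -1.73] None
30 1 body at -1 tapx True True [ 0.04  1.14 -1.26  2.46  2.02  1.97 -1.07] [-0.04  1.27 -1.04  2.46  2.16  2.   -1.21] None
30 -1 body at +1 tapx True True [ 0.11  1.27 -0.67  0.78  0.03  2.09  0.85] [ 0.11  1.37 -0.71  0.78  0.12  2.02  0.88] None
30 -1 body at -1 tapx True True [-0.25  0.88 -0.62  2.47  2.11  1.49  1.74] [-0.14  1.18 -0.83  2.47  2.17  1.83  1.78] None
```

```bash
cat >> h.py <<'E'
tx=np.array([np.sin(TY),-np.cos(TY),0]);ty=np.array([np.cos(TY),np.sin(TY),0])
U=np.c_[tx,ty,[0,0,1]]   # sx=-1: body at -tapx  => key x = +tx
E
python3 - <<'E'
from h import *
np.set_printoptions(precision=2,suppress=True)
for e in(20,25,30):
 for flip in(1,-1):
  for nm,off,b in(("pre-y.15",-.15*ty+[0,0,.1],0),("pre-y.1",-.1*ty+[0,0,.1],0),("above",[0,0,.09],0),("in",[0,0,.005],0),("b3",[0,0,.005],.03),("b45",[0,0,.005],.045),("b6",[0,0,.005],.06),("h45",-.045*tx+[0,0,.005],0),("h6",-.06*tx+[0,0,.005],0),("yb",-.045*tx-.06*ty+[0,0,.005],0)):
   p,o=pose(U,RIM+off-[0,0,.062],np.radians(e),flip,-1,back=b)
   print(e,flip,nm,inverse_kinematics(p,o))
K=keyR(np.radians(201.5),np.radians(13));org=np.array([.476,-.1457,.039])-.126*K[:,2]
p,o=pose(K,org,np.radians(25),-1,-1,back=.09);print(p,R.from_rotvec(o).as_matrix(),inverse_kinematics(p,o))
p,o=pose(K,org,np.radians(25),1,-1,back=.09);print(inverse_kinematics(p,o))
E
```

```text
20 1 pre-y.15 None
20 1 pre-y.1 None
20 1 above [-0.21  1.08 -0.83  2.52  2.09  1.97 -1.43]
20 1 in [-0.3   1.26 -0.62  2.49  2.19  2.   -1.61]
20 1 b3 None
20 1 b45 None
20 1 b6 None
20 1 h45 None
20 1 h6 None
20 1 yb None
20 -1 pre-y.15 None
20 -1 pre-y.1 None
20 -1 above [-0.21  1.08 -0.83  2.52  2.09  1.97  1.72]
20 -1 in [-0.3   1.26 -0.62  2.49  2.19  2.    1.53]
20 -1 b3 None
20 -1 b45 None
20 -1 b6 None
20 -1 h45 None
20 -1 h6 None
20 -1 yb None
25 1 pre-y.15 None
25 1 pre-y.1 None
25 1 above [-0.08  1.09 -1.04  2.49  2.05  1.95 -1.25]
25 1 in [-0.17  1.26 -0.83  2.48  2.18  2.   -1.41]
25 1 b3 None
25 1 b45 None
25 1 b6 None
25 1 h45 None
25 1 h6 None
25 1 yb None
25 -1 pre-y.15 None
25 -1 pre-y.1 None
25 -1 above [-0.29  0.94 -0.62  2.51  2.12  1.65  1.67]
25 -1 in [-0.17  1.26 -0.83  2.48  2.18  2.    1.73]
25 -1 b3 None
25 -1 b45 None
25 -1 b6 None
25 -1 h45 None
25 -1 h6 None
25 -1 yb None
30 1 pre-y.15 None
30 1 pre-y.1 None
30 1 above [ 0.04  1.12 -1.26  2.46  2.01  1.96 -1.07]
30 1 in [-0.04  1.27 -1.04  2.46  2.16  2.   -1.21]
30 1 b3 [-0.11  1.24 -1.04  2.52  2.05  2.02 -1.33]
30 1 b45 None
30 1 b6 None
30 1 h45 None
30 1 h6 None
30 1 yb None
30 -1 pre-y.15 None
30 -1 pre-y.1 None
30 -1 above [-0.25  0.87 -0.62  2.47  2.11  1.48  1.75]
30 -1 in [-0.14  1.18 -0.83  2.47  2.17  1.83  1.78]
30 -1 b3 [-0.21  1.15 -0.83  2.53  2.08  1.85  1.68]
30 -1 b45 None
30 -1 b6 None
30 -1 h45 None
30 -1 h6 None
30 -1 yb None
[ 0.49 -0.14  0.1 ] [[-0.91 -0.37  0.19]
 [-0.36  0.93  0.08]
 [-0.21  0.   -0.98]] [ 0.5   0.76 -0.38  2.17  1.03  0.16  1.18]
[ 0.37  0.74 -0.17  2.17 -0.12  0.07 -0.82]
```

```bash
python3 - <<'E'
from h import *
np.set_printoptions(precision=2,suppress=True)
pts=[("pre-y.1",-.1*ty+[0,0,.09],0),("pre-y.05",-.05*ty+[0,0,.09],0),("above.12",[0,0,.12],0),("above",[0,0,.085],0),("in",[0,0,.005],0)]+[("b%d"%b,[0,0,.005],b/1e3) for b in(20,30,40,50,60,80)]+[("b50up",[0,0,.08],.05),("b50up",[0,0,.08],.08),("b40+y",.03*ty+[0,0,.005],.04),("b40-y",-.03*ty+[0,0,.005],.04)]
for e in(-12,-6,0,4,8):
  print(e,[(n,inverse_kinematics(*pose(U,RIM+off-[0,0,.062],np.radians(e),1,-1,back=b)) is not None) for n,off,b in pts])
print("plus side")
U2=np.c_[-tx,-ty,[0,0,1]]
for e in(20,30,35,40):
  print(e,[(n,inverse_kinematics(*pose(U2,RIM+off-[0,0,.062],np.radians(e),1,-1,back=b)) is not None) for n,off,b in pts])
E
```

```text
-12 [('pre-y.1', False), ('pre-y.05', True), ('above.12', True), ('above', True), ('in', True), ('b20', True), ('b30', True), ('b40', True), ('b50', True), ('b60', True), ('b80', True), ('b50up', True), ('b50up', True), ('b40+y', True), ('b40-y', True)]
-6 [('pre-y.1', False), ('pre-y.05', False), ('above.12', True), ('above', True), ('in', True), ('b20', True), ('b30', True), ('b40', True), ('b50', True), ('b60', True), ('b80', True), ('b50up', True), ('b50up', False), ('b40+y', True), ('b40-y', True)]
0 [('pre-y.1', False), ('pre-y.05', False), ('above.12', True), ('above', True), ('in', True), ('b20', True), ('b30', True), ('b40', True), ('b50', True), ('b60', True), ('b80', True), ('b50up', False), ('b50up', False), ('b40+y', True), ('b40-y', True)]
4 [('pre-y.1', False), ('pre-y.05', False), ('above.12', False), ('above', True), ('in', True), ('b20', True), ('b30', True), ('b40', True), ('b50', True), ('b60', True), ('b80', False), ('b50up', False), ('b50up', False), ('b40+y', True), ('b40-y', False)]
8 [('pre-y.1', False), ('pre-y.05', False), ('above.12', False), ('above', Tru
[... 529 characters left out ...]
e', True), ('in', True), ('b20', True), ('b30', False), ('b40', False), ('b50', False), ('b60', False), ('b80', False), ('b50up', False), ('b50up', False), ('b40+y', False), ('b40-y', False)]
35 [('pre-y.1', True), ('pre-y.05', True), ('above.12', True), ('above', True), ('in', True), ('b20', True), ('b30', True), ('b40', True), ('b50', True), ('b60', False), ('b80', False), ('b50up', False), ('b50up', False), ('b40+y', True), ('b40-y', True)]
40 [('pre-y.1', True), ('pre-y.05', True), ('above.12', True), ('above', True), ('in', True), ('b20', True), ('b30', True), ('b40', True), ('b50', True), ('b60', True), ('b80', True), ('b50up', True), ('b50up', False), ('b40+y', True), ('b40-y', True)]
```

```bash
python3 - <<'E'
from h import *
np.set_printoptions(precision=2,suppress=True)
az=np.arctan2(tx[1],tx[0])
def kR(el):  # handle azimuth +tx when level, key x -> tx when upright
    return keyR(az,el)@np.diag([1,1,1])
K=kR(np.pi/2);print(K)
for e in(-4,):
 for flip in(1,-1):
  for el,dz in((0,.26),(15,.25),(30,.24),(45,.22),(60,.2),(75,.18),(90,.15),(90,.09),(90,.005)):
   K=kR(np.radians(el));g=RIM+[0,0,dz+.033]
   print("minus",flip,el,inverse_kinematics(*pose(K,g-.095*K[:,2],np.radians(e),flip,-1 if K[2,0]<0.1 and el<90 else -1,zg=.095)))
K=None
for el,dz in((13,.26),(30,.24),(45,.22),(60,.2),(75,.18),(90,.15),(90,.09),(90,.005)):
   K=keyR(az+np.pi,np.radians(el));g=RIM+[0,0,dz+.033]
   print("plus",el,[inverse_kinematics(*pose(K,g-.095*K[:,2],np.radians(36),f,-1,zg=.095)) for f in(1,-1)])
E
```

```text
[[ 0.96  0.27  0.  ]
 [-0.27  0.96 -0.  ]
 [-0.    0.    1.  ]]
minus 1 0 [ 0.09  0.5  -0.59  1.5   0.34  1.19  0.74]
minus 1 15 [-0.04  0.38 -0.44  1.74  0.51  0.85  0.56]
minus 1 30 [-0.33  0.32 -0.16  1.99  0.92  0.56  0.1 ]
minus 1 45 [-0.79  0.39  0.35  2.25  1.87  0.45 -0.96]
minus 1 60 [-0.73  0.56  0.13  2.45  2.21  0.97 -1.49]
minus 1 75 [-0.24  0.94 -0.83  2.54  2.03  2.02 -1.41]
minus 1 90 [-0.61  1.18 -0.18  2.56  2.01  2.08 -2.01]
minus 1 90 [-0.73  1.34  0.02  2.51  1.99  1.98 -2.21]
minus 1 90 [-0.73  1.51  0.02  2.39  1.97  2.   -2.27]
minus -1 0 [-0.49  0.47  0.38  1.53 -0.15  1.11 -1.93]
minus -1 15 [-0.67  0.39  0.49  1.77 -0.03  0.73 -2.06]
minus -1 30 [-1.03  0.43  0.89  2.02 -0.12  0.31 -2.02]
minus -1 45 [-0.98  0.44  0.64  2.26  2.05  0.32  2.  ]
minus -1 60 [-0.52  0.55 -0.19  2.44  2.1   1.11  1.79]
minus -1 75 [-0.35  0.89 -0.62  2.55  2.05  1.88  1.63]
minus -1 90 [-0.61  1.18 -0.18  2.56  2.01  2.08  1.13]
minus -1 90 [-0.73  1.34  0.02  2.51  1.99  1.98  0.93]
minus -1 90 [-0.73  1.51  0.02  2.39  1.97  2.    0.87]
plus 13 [array([-0.74,  0.36,  0.54,  1
[... 260 characters left out ...]
,  1.32, -1.84]), array([ 0.13,  0.65, -0.65,  1.37,  0.28,  1.36,  0.79])]
plus 60 [array([-0.31,  0.77,  0.36,  1.21, -0.36,  1.61, -1.78]), array([ 0.15,  0.81, -0.69,  1.18,  0.2 ,  1.62,  0.83])]
plus 75 [array([-0.26,  0.94,  0.38,  1.03, -0.44,  1.9 , -1.75]), array([ 0.14,  0.97, -0.71,  0.99,  0.13,  1.86,  0.83])]
plus 90 [array([-0.03,  1.09, -0.19,  0.84, -0.23,  2.07, -2.06]), array([ 0.12,  1.15, -0.72,  0.82,  0.05,  2.08,  0.81])]
plus 90 [array([-0.21,  1.17,  0.37,  0.9 , -0.52,  2.05, -1.73]), array([ 0.13,  1.21, -0.72,  0.87,  0.1 ,  1.99,  0.84])]
plus 90 [array([-0.2 ,  1.27,  0.34,  0.92, -0.52,  1.94, -1.71]), array([ 0.13,  1.31, -0.7 ,  0.89,  0.15,  1.89,  0.88])]
```

```bash
cat >> h.py <<'E'
E_=np.radians(36);FL=-1;ZG=.093
def lying(yaw,h):
    K=keyR(yaw,np.radians(13));return K,h-.126*K[:,2]
E
python3 - <<'E'
from h import *
np.set_printoptions(precision=3,suppress=True)
K,o=lying(np.radians(201.5),np.array([.476,-.1457,.039]))
for f in(1,-1):print(f,inverse_kinematics(*pose(K,o,E_,f,-1,ZG)),inverse_kinematics(*pose(K,o,E_,f,-1,ZG,.09)))
move_ptp(*pose(K,o,E_,FL,-1,ZG,.09))
f=grab_frame("wrist");np.savez("pics/w1.npz",**f)
im=f["color"][:,:,::-1].copy()
for z in(0,.093,.126):print(z,px(f,o+K[:,2]*z))
for y in(-.045,.045):print(y,px(f,o+K[:,2]*.126+K[:,1]*y))
cv2.imwrite("pics/w1.png",im);print(get_state()["t"],get_state()["joint_positions"])
E
```

```text
1 [ 0.99   1.337 -1.254  2.245  1.949  0.938 -2.598] [ 1.051  1.097 -1.25   2.304  1.787  0.77  -2.57 ]
-1 [ 0.99   1.337 -1.254  2.245  1.949  0.938  0.543] [ 1.051  1.097 -1.25   2.304  1.787  0.77   0.572]
0 [317.373 333.5  ]
0.093 [317.279 258.108]
0.126 [317.229 217.901]
-0.045 [412.913 217.772]
0.045 [221.581 218.029]
1.6 [ 1.049  1.096 -1.249  2.302  1.786  0.77   0.572]
```

View pics/w1.png

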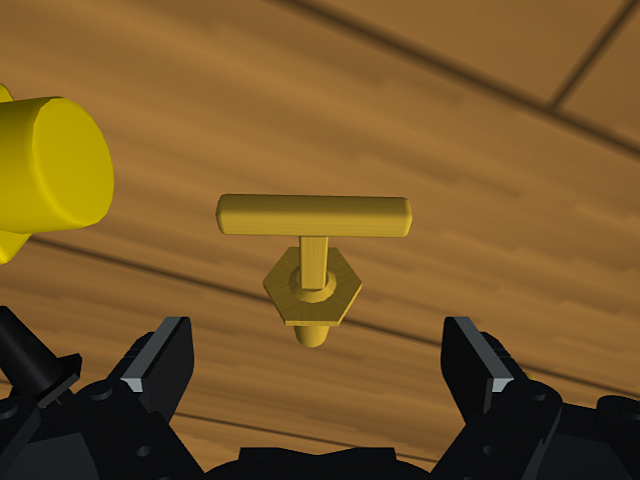

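The wrist view shows the key centred. The handle runs (217,216) to (412,216) against a predicted (221,218) to (413,218), the stem is at column 314, and the collar is at (312,287). The estimate holds to about 1.5 mm, so I'll shift 1.4 mm along key y and grasp.

```bash
python3 - <<'E'
from h import *
np.set_printoptions(precision=3,suppress=True)
K,o=lying(np.radians(201.5),np.array([.476,-.1457,.039]));o=o+K[:,1]*.0014
p,q=pose(K,o,E_,FL,-1,ZG)
line_to(p,q,vel=.08);s=get_state();print(s["contact_force"])
close_gripper();s=get_state();print(s["opening"],s["finger_force"],s["contact_force"],s["tool_pos"]-p)
line_to(p+[0.06,0,.17],vel=.12)
f=grab_frame("wrist");cv2.imwrite("pics/w2.png",f["color"][:,:,::-1])
s=get_state();print(s["t"],s["opening"],s["contact_force"],s["joint_positions"])
az=np.arctan2(tx[1],tx[0])
for el,dz,b in((13,.26,0),(30,.24,0),(60,.2,0),(90,.15,0),(90,.005,0),(90,.005,.05)):
   K=keyR(az+np.pi,np.radians(el));g=RIM+[0,0,dz-.062+.093]
   print(el,[inverse_kinematics(*pose(K,g-ZG*K[:,2],E_,FL,-1,ZG,b))])
E
```

```text
[ 0.576 -0.056 -0.598]
0.012948268905429243 59.435665011405945 [-0.029 -0.615  1.763] [ 0. -0.  0.]
5.225 0.013135958241413628 [ 0.002  0.423 -4.324] [ 0.975  0.969 -1.298  2.022  1.349  0.764  0.944]
13 [array([ 0.385,  0.554, -1.234,  1.771,  0.98 ,  1.137,  0.133])]
30 [array([ 0.384,  0.699, -1.261,  1.553,  0.773,  1.351,  0.345])]
60 [array([ 0.263,  0.901, -1.037,  1.177,  0.412,  1.691,  0.635])]
90 [array([ 0.139,  1.164, -0.787,  0.823,  0.095,  2.081,  0.774])]
90 [array([ 0.163,  1.336, -0.838,  0.882,  0.244,  1.913,  0.81 ])]
90 [array([ 0.095,  1.345, -0.723,  0.647,  0.179,  2.083,  0.894])]
```

View pics/w2.png

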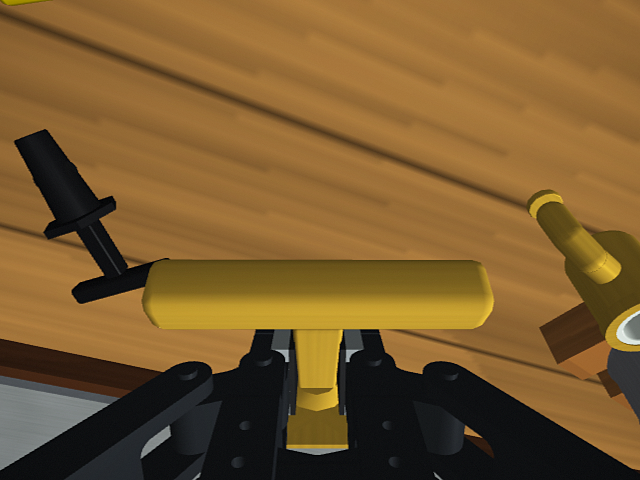

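The wrist view shows the key held: handle (143–493, about 295), stem between the pads at column 320. The tap is at right (625,325) and the black look-alike at left, untouched. Next: swing the key upright above the tap.

```bash
python3 - <<'E'
from h import *
np.set_printoptions(precision=4,suppress=True)
az=np.arctan2(tx[1],tx[0])
for el,dz,off in((13,.26,-.15),(30,.24,-.12),(60,.2,-.06),(80,.17,0),(90,.12,0)):
   K=keyR(az+np.pi,np.radians(el));g=RIM+off*ty+[0,0,dz-.062+.093]
   move_ptp(*pose(K,g-ZG*K[:,2],E_,FL,-1,ZG))
wait(.3)
s=get_state();print(s["t"],s["opening"],s["contact_force"],s["joint_positions"])
F={}
for n in("scene","side"):
    f=F[n]=grab_frame(n);np.savez(f"pics/{n}3.npz",**f)
    o=RIM+[0,0,.12-.062]
    print(n,"tip",px(f,o),"collar",px(f,o+[0,0,.062]),"h",px(f,o+[0,0,.126]),px(f,o+[0,0,.126]+.045*ty),px(f,o+[0,0,.126]-.045*ty),"rim",px(f,RIM))
def crop(f,X):
    u,v=px(f,X).astype(int);u0,v0=u-50,v-75;print("crop0",u0,v0);return cv2.resize(f["color"][v0:v0+150,u0:u0+100],None,fx=4,fy=4,interpolation=2)
im=np.hstack([crop(F[n],RIM+[0,0,.06]) for n in F]);cv2.imwrite("pics/c3.png",im[:,:,::-1])
E
```

```text
8.025 0.013123947697756827 [ 0.9791 -0.0085 -4.4701] [ 0.2013  1.2451 -1.0537  0.8421  0.2749  2.0747  0.6479]
scene tip [341.7815 259.601 ] collar [343.3628 234.7113] h [345.1123 207.1765] [358.728  218.6732] [332.3032 196.3611] rim [340.3936 281.4455]
side tip [317.6774 194.9512] collar [317.9726 173.5676] h [318.3025 149.666 ] [316.4316 134.007 ] [320.2665 166.1031] rim [317.4206 213.5477]
crop0 291 183
crop0 267 119
```

View pics/c3.png

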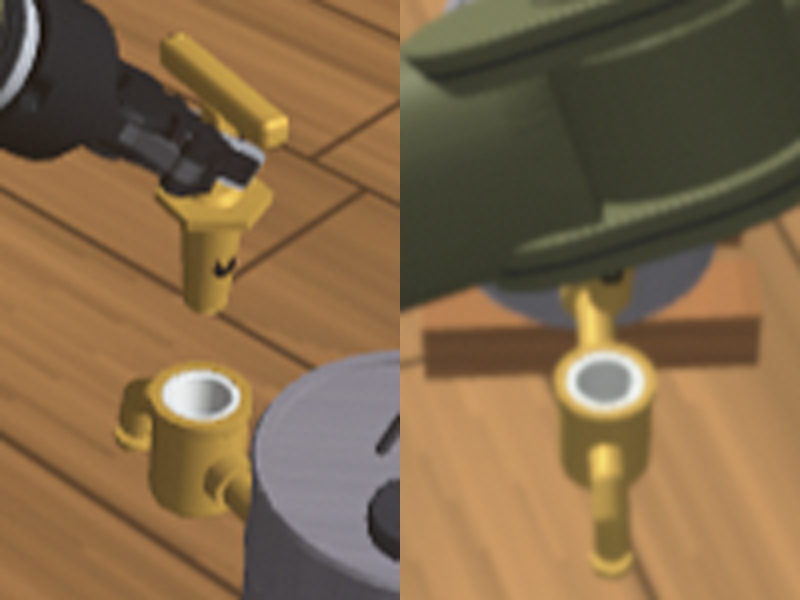

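The scene crop shows the key upright, small end at crop (207,300) and barrel mouth at (202,396), so they line up to about 0.3 px. In the side crop the small end sits about 1 px right, roughly 1.5 mm. That is within the mouth's 5 mm slack, so I'll lower it gently.

```bash
python3 - <<'E'
from h import *
np.set_printoptions(precision=2,suppress=True)
def go(dz,v,off=-.001*tx):
   p,q=pose(U2,RIM+off+[0,0,dz-.062],E_,FL,-1,ZG);line_to(p,q,vel=v)
U2=keyR(np.arctan2(tx[1],tx[0])+np.pi,np.pi/2)
b=get_state()["contact_force"]
go(.06,.08);go(.03,.05);wait(.1)
print(get_state()["contact_force"]-b)
for dz in np.arange(.027,-.001,-.0015):
   go(dz,.03);d=get_state()["contact_force"]-b;print(round(dz,4),d)
   if d[2]>4.5 or np.hypot(*d[:2])>8:break
print(get_state()["t"],get_state()["moment"])
E
```

```text
[-0.96  1.54 -1.1 ]
0.027 [-0.23  2.04 -1.25]
0.0255 [-2.14  0.72 -0.62]
0.024 [-0.15  0.76 -1.93]
0.0225 [-0.53  1.07 -1.43]
0.021 [-1.09  0.35 -0.47]
0.0195 [-0.78  0.84 -1.35]
0.018 [ 0.42  0.85 -0.76]
0.0165 [-0.71  0.56 -0.23]
0.015 [-0.18 -0.03 -1.32]
0.0135 [-0.39  0.12 -1.61]
0.012 [-1.51 -1.54 -1.34]
0.0105 [-0.29 -2.34 -1.36]
0.009 [ 0.15 -3.04 -0.14]
0.0075 [ 0.61 -3.51  2.73]
0.006 [-0.18 -4.53  4.3 ]
0.0045 [ 1.11 -6.45  6.56]
13.875 [-1.05 -0.57  0.92]
```

```bash
python3 - <<'E'
from h import *
np.set_printoptions(precision=3,suppress=True)
U2=keyR(np.arctan2(tx[1],tx[0])+np.pi,np.pi/2)
release();wait(.2);print(get_state()["contact_force"],get_state()["opening"])
p,q=pose(U2,RIM+[0,0,.0045-.062],E_,FL,-1,ZG,.05);line_to(p,q,vel=.08)
print(get_state()["contact_force"])
p2,_=pose(U2,RIM+[0,0,.0045-.062],E_,FL,-1,ZG,.05)
try: line_to(p+[0,0,.12],vel=.15)
except Unreachable as x: print("unr",x)
F={}
for n in("scene","side"):
    f=F[n]=grab_frame(n);np.savez(f"pics/{n}4.npz",**f);o=RIM+[0,0,.005-.062]
    print(n,"collar",px(f,o+[0,0,.062]),"h",px(f,o+[0,0,.126]),px(f,o+[0,0,.126]+.045*ty),px(f,o+[0,0,.126]-.045*ty))
def crop(f,X):
    u,v=px(f,X).astype(int);u0,v0=u-40,v-50;print("crop0",u0,v0);return cv2.resize(f["color"][v0:v0+100,u0:u0+80],None,fx=5,fy=5,interpolation=2)
im=np.hstack([crop(F[n],RIM+[0,0,.03]) for n in F]);cv2.imwrite("pics/c4.png",im[:,:,::-1])
print(get_state()["t"],get_state()["joint_positions"])
E
```

```text
[ 0.371  0.323 -0.257] 0.08510366722515425Traceback (most recent call last):
  File "<stdin>", line 5, in <module>
cell.Unreachable: the arm cannot follow that straight line within its joint ranges
```

```bash
cat > look.py <<'E'
from h import *
def look(tag,dz=.005):
    F={}
    for n in("scene","side"):
        f=F[n]=grab_frame(n);np.savez(f"pics/{n}{tag}.npz",**f);o=RIM+[0,0,dz-.062]
        print(n,"collar",px(f,o+[0,0,.062]),"h",px(f,o+[0,0,.126]),px(f,o+[0,0,.126]+.045*ty),px(f,o+[0,0,.126]-.045*ty))
    def crop(f,X):
        u,v=px(f,X).astype(int);u0,v0=u-40,v-50;print("crop0",u0,v0);return cv2.resize(f["color"][v0:v0+100,u0:u0+80],None,fx=5,fy=5,interpolation=2)
    cv2.imwrite(f"pics/c{tag}.png",np.hstack([crop(F[n],RIM+[0,0,.03]) for n in F])[:,:,::-1])
E
python3 - <<'E'
from look import *
np.set_printoptions(precision=3,suppress=True)
U2=keyR(np.arctan2(tx[1],tx[0])+np.pi,np.pi/2)
T=R.from_rotvec(get_state()["ee_rot"]).as_matrix();p0=get_state()["tool_pos"]
print(T[:,2])
done=0
for b in(.045,.04,.035,.03,.025):
    try: line_to(p0-T[:,2]*b,vel=.08);done=b;break
    except Unreachable: pass
print(done,get_state()["contact_force"])
# continue: out and up while steepening the tool
for a in(15,30,54):
    q=R.from_rotvec(np.radians(a)*ty)  # try both signs
    for s in(1,-1):
        Tn=R.from_rotvec(s*np.radians(a)*ty).as_matrix()@T
        print(a,s,Tn[:,2],inverse_kinematics(p0-T[:,2]*.06+[0,0,.02],R.from_matrix(Tn).as_rotvec()))
E
```

```text
[-0.78   0.216 -0.588]
0.045 [-0.05  -0.54   0.078]
15 1 [-0.9    0.25  -0.358] None
15 -1 [-0.606  0.168 -0.777] [ 0.186  1.201 -0.92   0.906  0.387  1.837  0.779]
30 1 [-0.958  0.266 -0.104] None
30 -1 [-0.392  0.109 -0.914] [ 0.228  1.052 -0.905  1.192  0.473  1.517  0.712]
54 1 [-0.916  0.254  0.309] None
54 -1 [-0.  0. -1.] [ 0.219  0.833 -0.83   1.617  0.7    1.012  0.465]
```

```bash
cat >> look.py <<'E'
def down(q,z,xy=None):  # grasp-point height z, tool y = tx turned by q deg
    y=R.from_rotvec([0,0,np.radians(q)]).apply(tx);T=np.c_[np.cross(y,[0,0,-1]),y,[0,0,-1]]
    c=RIM[:2] if xy is None else xy
    return np.array([c[0],c[1],z-.0187]),R.from_matrix(T).as_rotvec()
E
python3 - <<'E'
from look import *
np.set_printoptions(precision=3,suppress=True)
s=get_state();T=R.from_rotvec(s["ee_rot"]).as_matrix();p=s["tool_pos"]
Tn=R.from_rotvec(-np.radians(30)*ty).as_matrix()@T
move_ptp(p-T[:,2]*.03+[0,0,.05],R.from_matrix(Tn).as_rotvec())
P,q=down(0,.36)
print(get_state()["joint_positions"]);move_ptp(P,q)
print(get_state()["contact_force"],get_state()["t"],get_state()["joint_positions"])
look(4)
f=grab_frame("wrist");np.savez("pics/w4.npz",**f);cv2.imwrite("pics/w4.png",f["color"][:,:,::-1])
h=RIM+[0,0,.134+.005-.062];print("wrist",px(f,h),px(f,h+.045*ty),px(f,h-.045*ty),px(f,h+.02*tx))
E
```

```text
[ 0.219  1.025 -0.917  1.11   0.458  1.61   0.732]
[-0.83   0.816  0.084] 17.3833 [ 0.065  0.56  -0.533  1.524  0.3    1.143 -0.797]
scene collar [340.51  279.614] h [342.054 255.305] [354.719 267.495] [330.095 243.795]
side collar [317.442 211.995] h [317.728 191.276] [315.998 175.776] [319.538 207.49 ]
crop0 301 220
crop0 277 154
wrist [317.554 222.827] [317.569 158.205] [317.54  282.011] [345.879 222.841]
```

View pics/c4.png

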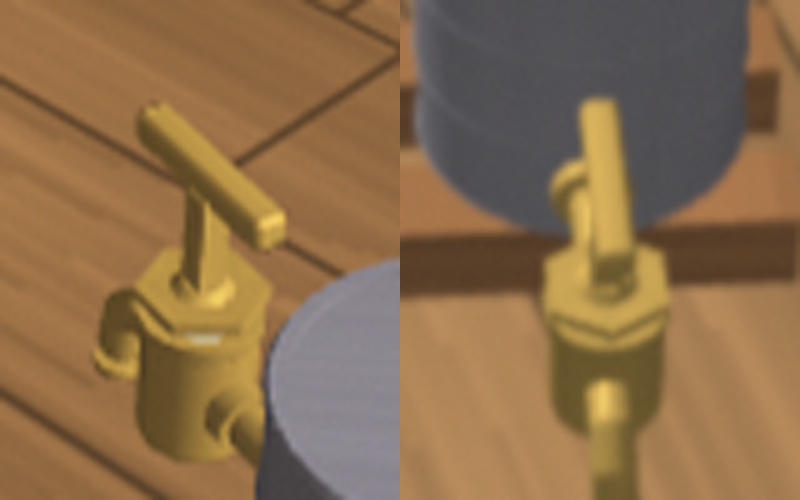

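View pics/w4.png

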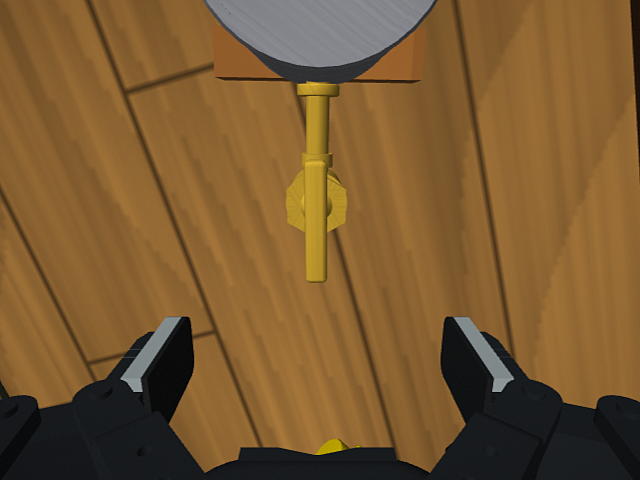

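The crop shows the key standing upright in the barrel with a small gap under the collar (scene crop 205,340). The wrist view shows the handle from (316,160) to (316,281), in line with the pipe at column 317 and about 1 px from prediction. Now I'll take the handle from above and press and turn under force feedback.

```bash
cat > turn.py <<'E'
from look import *
np.set_printoptions(precision=2,suppress=True)
xy=(RIM-.001*tx)[:2]
move_ptp(*down(0,.25,xy));z=.184;line_to(down(0,z,xy)[0],vel=.08);wait(.2)
b=get_state()["contact_force"];print("base",b,get_state()["t"])
close_gripper();s=get_state();print("closed",s["opening"],s["contact_force"]-b)
q=0.;k=8000.  # N/m guess, refined below
F=lambda:(get_state()["contact_force"]-b)
f=F()
while f[2]<9 and z>.176:            # ease on to light pressure
    z-=.0004;line_to(down(0,z,xy)[0],vel=.02);f=F()
print("pressed",z,f,get_state()["t"])
goal=18.
while q<90:
    if f[2]>14: q=min(90,q+2.5)     # turn only while pressed
    z-=np.clip((goal-f[2])/15000,-.0006,.0006)
    P,o=down(q,z,xy);line_to(P,o,vel=.02);f=F();s=get_state()
    print(q,round(z,4),f,round(s["moment"][2],2),round(s["t"],2),round(s["tool_pos"][2]+.0187,4))
    if f[2]>32 or s["t"]>55 or z<.170:print("STOP");break
E
python3 turn.py
```

```text
base [-0.16  0.6   0.47] 19.225
closed 0.015063119801189096 [ 0.97 -0.96 -1.89]
pressed 0.18159999999999993 [-2.18 -0.65  9.94] 21.3667
0.0 0.1811 [-2.74 -1.87 11.82] -0.03 21.62 0.1824
0.0 0.1807 [-2.27 -1.53 13.04] -0.01 21.87 0.1823
0.0 0.1803 [-3.46 -1.35 14.41] -0.04 22.12 0.1821
2.5 0.1801 [-3.   -2.   13.85] -0.01 22.37 0.1817
2.5 0.1798 [-3.99 -2.04 16.01] 0.02 22.62 0.1817
5.0 0.1797 [-3.61 -2.3  15.71] -0.04 22.87 0.1814
7.5 0.1795 [-3.35 -1.87 14.56] 0.02 23.12 0.1812
10.0 0.1793 [-3.12 -1.41 14.25] -0.06 23.37 0.181
12.5 0.179 [-3.51 -2.11 14.05] -0.08 23.62 0.1807
15.0 0.1788 [-4.07 -2.3  15.9 ] -0.01 23.87 0.1805
17.5 0.1786 [-3.73 -1.95 15.16] -0.07 24.12 0.1804
20.0 0.1784 [-4.64 -1.02 14.87] -0.12 24.37 0.1802
22.5 0.1782 [-3.44 -0.87 15.13] -0.12 24.62 0.18
25.0 0.178 [-4.51 -1.76 15.65] -0.11 24.87 0.1799
27.5 0.1779 [-3.21 -2.25 16.23] -0.09 25.12 0.1797
30.0 0.1778 [-4.35 -1.42 16.11] -0.1 25.37 0.1796
32.5 0.1776 [-4.49 -2.56 16.56] -0.12 25.62 0.1794
35.0 0.1775 [-5.46 -2.78 15.94] -0.14 25.87 0.1793
37.5 0.1774 [-4.64 -2.95 16.28] -0.15 26.12 0.1792
40.0 0.177
[... 354 characters left out ...]
66 [-5.91 -2.78 17.13] -0.16 28.12 0.1784
60.0 0.1766 [-5.69 -2.46 16.32] -0.2 28.37 0.1783
62.5 0.1764 [-6.61 -4.41 18.43] -0.29 28.62 0.1782
65.0 0.1765 [-5.7  -3.23 16.88] -0.29 28.87 0.1782
67.5 0.1764 [-7.28 -3.61 18.34] -0.44 29.12 0.1782
70.0 0.1764 [-7.08 -2.66 18.45] -0.35 29.37 0.1782
72.5 0.1765 [-6.53 -3.4  18.28] -0.44 29.62 0.1782
75.0 0.1765 [-6.62 -3.39 17.3 ] -0.4 29.87 0.1782
77.5 0.1764 [-7.02 -4.13 19.61] -0.38 30.12 0.1782
80.0 0.1765 [-6.96 -4.92 17.75] -0.32 30.37 0.1782
82.5 0.1765 [-7.92 -4.03 17.72] -0.46 30.62 0.1782
85.0 0.1765 [-7.94 -4.15 18.78] -0.38 30.87 0.1782
87.5 0.1766 [-7.57 -3.2  18.03] -0.41 31.12 0.1782
90 0.1766 [-7.67 -5.28 18.75] -0.39 31.37 0.1782
```

Sinking stopped at about 60° and the height stayed steady to 90°, so the collar is on the rim. I'll let go, retreat and look.

```bash
python3 - <<'E'
from look import *
np.set_printoptions(precision=3,suppress=True)
xy=(RIM-.001*tx)[:2]
s=get_state();P,o=down(90,.1766,xy);print("rot lag deg",np.degrees((R.from_rotvec(s["ee_rot"])*R.from_rotvec(o).inv()).as_rotvec()),s["tool_pos"]-P)
release();wait(.2);print(get_state()["contact_force"])
line_to(down(90,.26,xy)[0],vel=.1)
move_ptp(*down(0,.36))
f=grab_frame("wrist");np.savez("pics/w5.npz",**f)
h=RIM+[0,0,.134-.062];print("wrist",px(f,h),px(f,h+.045*tx),px(f,h-.045*tx))
look(5,0)
a=f["color"][100:340,217:417];c=cv2.imread("pics/c5.png")[:,:,::-1]
cv2.imwrite("pics/w5.png",np.hstack([cv2.resize(a,(400,480),interpolation=2),cv2.resize(c[:, :400],(400,480))])[:,:,::-1])
hsv=cv2.cvtColor(f["color"],cv2.COLOR_RGB2HSV);print(hsv[222,290:345:6].tolist(),get_state()["t"])
E
```

```text
rot lag deg [-0.148  0.103 -0.102] [-0.001 -0.001  0.002]
[ 0.295 -0.791  0.325]
wrist [318.214 220.656] [380.898 220.759] [255.565 220.552]
scene collar [340.394 281.445] h [341.93  257.264] [354.556 269.478] [330.005 245.729]
side collar [317.421 213.548] h [317.705 192.952] [315.981 177.462] [319.508 209.155]
crop0 301 220
crop0 277 154
[[23, 196, 185], [22, 195, 187], [22, 195, 184], [22, 194, 187], [22, 195, 186], [22, 193, 185], [22, 196, 185], [22, 198, 183], [22, 199, 183], [22, 194, 184]] 34.5167
```

View pics/w5.png

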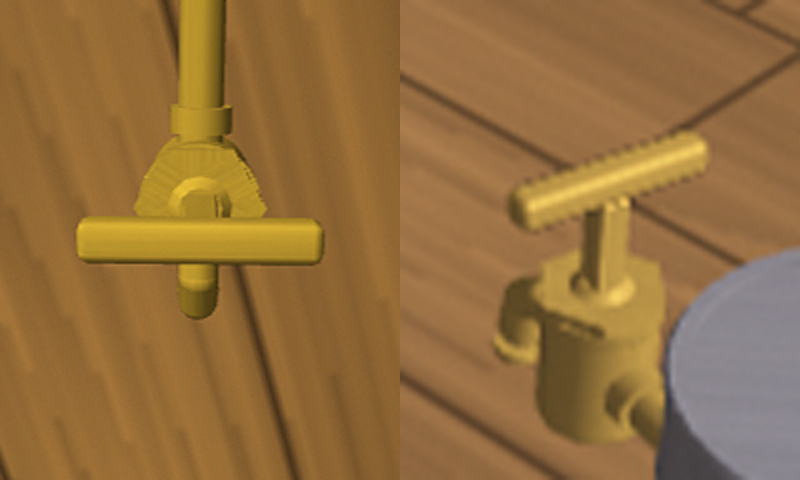

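The left crop shows the handle square across the pipe: from (78,240) to (323,240) at crop scale, within about 1°, with the pipe vertical at column 200. The scene crop at right shows the collar down on the rim with the white gap gone, and the handle held after release.

```bash
python3 -c "
from cell import *
print(sign_off())"
```

```text
the job is handed in; nothing more can be done
None
```

The key is wedged home: collar down on the rim, handle square across the pipe (within about 1°) and holding after release; the mallet head and black look-alike were left alone, and I handed the job in at about 34.5 s.

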